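# Test-twist the jar caps and set the loose-capped jars apart

### The arm

A 6-joint arm with a two-finger parallel gripper is mounted at the origin on a cart in front of the work surface, level with it; the furniture and walls round the work are solid. World frame = base frame: x ahead of the robot, y to its left, z up, the work surface at z = 0. Lengths are in mm, angles in rad, forces in N, time in s.
With the tool pointing down it reaches from about 350 to 975 mm from the base axis. Payload 7.1 kg.
Tool frame: the origin (TCP) lies midway between the tips of the shut fingers; the grasp point (between the pads) lies 19 mm behind it (ctrl.grip_point_offset is the distance from the TCP to the grasp point, in mm); z points along the fingers, y is the line along which they close (so a half turn about z gives the same grasp; the last joint's range is limited). The gripper opens to 88 mm and grips with 3 to 60 N. Pads are 20 mm wide; open, the fingers measure 115 mm over their backs; the gripper's body (75 mm by 178 mm) begins 61 mm behind the grasp point.
Start: joints at [-1.318, 0.423, 1.63, -0, 1.089, -0.019], TCP at [167.81, -602.034, 222.675] pointing down, gripper open.
Joint ranges: [-3, 3], [-0.9, 2.11], [0.09, 2.58], [-1.31, 4.45], [0.11, 2.69], [-2.54, 2.54]. Speed limits (rad/s): [2.39, 2.39, 3.01, 3.14, 3.14, 3.14].

### API

Orientations are given as a rotation vector (axis times angle).
In Python, from workcell import get_obs, optics, close_job, spotter, ctrl gives the robot as it stands. The module is installed in compiled form; this text tells all that it offers.
- The arm moves only by the tool move_arm, never from a script. Its argument "rows" is a list of rows, each a list of 5 numbers: the shift along the tool's x, y, z in cm, then the turn about the tool's z in degrees, then the opening in per cent of the stroke, from 0 (shut) to 100 (fully open). A call has 1 to 10 rows; each row shifts and turns the commanded pose from where the row before left it, along the tool's axes as they then stand; what a row does not reach is not made up. A row lasts 1/8 s, in which the tool goes at most 62.5 mm and 10.7 degrees, less where a joint would pass 70% of its speed; a pose out of reach is approached as far as the arm can. A call with a gripper value outside its range is refused whole. The fingers move at their own pace and stop on an object; the grip force is fixed at half the most. Time passes only in rows, so rows that do not move let the fingers close. It gives the time, the measured TCP pose, the force, the opening and the grip force at its end, in the units of the state.
- get_obs(): the state, without advancing time (a new reading comes with each control period).
- optics.get_image(name): name is "side" or "top" or "wrist"; returns the picture (480x640x3 uint8, blue, green, red); there is no depth.
- optics.calibration(name): a dict with "camera_matrix" (3x3 intrinsics, pixels), "distortion" ([k1, k2, p1, p2, k3] as OpenCV has them; the pictures are not rectified), "xyz" and "orientation" of the camera in the world. Camera axes: x right, y down, z forward; pixel columns grow to the right and rows downward; lengths in mm; the calibration is good to about 2 mm. A picture is of the moment at which its call begins: read the wrist's pose just before it. calibration takes no time and is no camera call; for the wrist camera it gives the pose at the moment of the call.
- close_job(): hands the job in; it is judged then, once.
Trained networks look in the newest picture that a camera, given by its name, has taken for a name from the list of things; names that differ only in an ending like _2 or _b are one class to them, and where a whole thing is asked for, a point or a joint stands for the part that bears it (a point fixed in the world has none). Each returns a list of dicts, best first, with "conf" (0 to 1); they miss things now and then, are a little off and sometimes report something else, mostly with a low value. They report only what shows in the picture. A call takes as long as a camera call.
- spotter.find_in(camera, label): "point" ([column, row] in pixels, amid what is visible of it).
- spotter.regions_of(camera, label): "region" (480x640 bool, what is visible of it) and "point" ([column, row] in pixels, amid what is visible of it).
The state is a dict: "t": time; "qpos": joint angles; "qvel": joint speeds; "joint_torque": joint torques, N m; "ee_pos": TCP position; "orientation": TCP orientation; "ft_force": force on the tool from outside, world axes, zero at the start; "moment": the same for the moment, N m; "width": finger opening in mm; "grasp_force": force on a finger pad.
Only numpy, scipy, OpenCV 4.12 (cv2) and the standard library are available. Lean on these libraries where they do the work, as an engineer would, in place of code of your own. Each camera call takes 0.05 s, during which the arm holds its last target. There are 200 camera calls.

### The job

Two of the four jars in the rack have loose caps: find them by trying the caps with a gentle twist, and leave each loose cap turned by some 15 degrees or more from where it was. Take the jars with loose caps out of the rack and set them down gently, upright on the floor of the open tray beside the pot; leave the two tight jars standing in their pockets. Do not drop or tip a jar, nor knock over or push about the pot, the dropper bottle or the marker.

Things in the scene. Friction and masses are not known exactly. Their poses are not given: they have to be found in the camera images.
- rack: grey rack, fixed: 128 x 128 x 26 mm block, four square pockets, 47 x 47 mm, 20 mm deep (floors at 6 mm), centres at x, y = +-34 mm from its middle. A jar stands in each pocket, which keeps its body from turning by more than about 0.07 rad. Origin: centre of the underside; x and y along its sides, z up.
- tray: open steel tray with low walls, fixed: outside 153 x 153 x 28 mm, walls 4 mm thick, inside 145 x 145 mm, floor 4 mm above the work surface. The pot stands somewhere in it. Rack and tray stand side by side left of the microscope, either one next to it. Origin: centre of the underside; x and y along its sides, z up.
- jar_1_mid (a point): jar 1 of four alike, on its axis half-way up, 45 mm above its underside: white square jar 44 x 44 mm up to 52 mm above the underside, round neck 31 mm across from 58 to 66 mm, black round screw cap 40 mm across from 66 to 90 mm; 0.1 to 0.2 kg. x, y along its sides, z up. Begins in any of the pockets. Two of the four caps are loose, two tight; this cannot be seen.
- jar_1_cap (a joint): angle of that jar's cap (rad, anticlockwise from above, -2.5 to 2.5); a white rib on its top points from the middle to the rim, along the jar's x at 0. All begin at 0. A loose cap turns either way at 0.05 N m and stays where left; a tight one holds against 6 N m, so the fingers slip round it (use a light grip, some 25 N).
- jar_1: the same jar 1, origin at the centre of its underside. Loose or tight, the cap stays on the jar and carries its weight, so the jar can be lifted by cap or body.
- jar_2_mid (a point): jar 2 of four alike, on its axis half-way up, 45 mm above its underside: white square jar 44 x 44 mm up to 52 mm above the underside, round neck 31 mm across from 58 to 66 mm, black round screw cap 40 mm across from 66 to 90 mm; 0.1 to 0.2 kg. x, y along its sides, z up. Begins in any of the pockets. Two of the four caps are loose, two tight; this cannot be seen.
- jar_2_cap (a joint): angle of that jar's cap (rad, anticlockwise from above, -2.5 to 2.5); a white rib on its top points from the middle to the rim, along the jar's x at 0. All begin at 0. A loose cap turns either way at 0.05 N m and stays where left; a tight one holds against 6 N m, so the fingers slip round it (use a light grip, some 25 N).
- jar_2: the same jar 2, origin at the centre of its underside. Loose or tight, the cap stays on the jar and carries its weight, so the jar can be lifted by cap or body.
- jar_3_mid (a point): jar 3 of four alike, on its axis half-way up, 45 mm above its underside: white square jar 44 x 44 mm up to 52 mm above the underside, round neck 31 mm across from 58 to 66 mm, black round screw cap 40 mm across from 66 to 90 mm; 0.1 to 0.2 kg. x, y along its sides, z up. Begins in any of the pockets. Two of the four caps are loose, two tight; this cannot be seen.
- jar_3_cap (a joint): angle of that jar's cap (rad, anticlockwise from above, -2.5 to 2.5); a white rib on its top points from the middle to the rim, along the jar's x at 0. All begin at 0. A loose cap turns either way at 0.05 N m and stays where left; a tight one holds against 6 N m, so the fingers slip round it (use a light grip, some 25 N).
- jar_3: the same jar 3, origin at the centre of its underside. Loose or tight, the cap stays on the jar and carries its weight, so the jar can be lifted by cap or body.
- jar_4_mid (a point): jar 4 of four alike, on its axis half-way up, 45 mm above its underside: white square jar 44 x 44 mm up to 52 mm above the underside, round neck 31 mm across from 58 to 66 mm, black round screw cap 40 mm across from 66 to 90 mm; 0.1 to 0.2 kg. x, y along its sides, z up. Begins in any of the pockets. Two of the four caps are loose, two tight; this cannot be seen.
- jar_4_cap (a joint): angle of that jar's cap (rad, anticlockwise from above, -2.5 to 2.5); a white rib on its top points from the middle to the rim, along the jar's x at 0. All begin at 0. A loose cap turns either way at 0.05 N m and stays where left; a tight one holds against 6 N m, so the fingers slip round it (use a light grip, some 25 N).
- jar_4: the same jar 4, origin at the centre of its underside. Loose or tight, the cap stays on the jar and carries its weight, so the jar can be lifted by cap or body.
- pot_mid (a point): centre, half-way up, of a white specimen pot, 50 mm across and 55 mm tall, standing loose in the tray: leave it alone
- dropper_mid (a point): centre, half-way up, of an amber dropper bottle, 33 mm across and 82 mm tall, standing loose close behind the rack: leave it alone
- marker_mid (a point): centre of a marker pen, 132 mm long along its y and 14 mm thick, lying at the front: leave it alone

How it is judged:
By the outcome, as a careful person would: the job done as asked, in the order asked, and still so for the second after the job is handed in, with the robot touching nothing.
It also fails if it takes over 51 s, if anything falls off the work surface, if the arm or the gripper's body presses on something with over 40 N, if the wrist force passes 120 N, or if a joint passes its speed limit or range.

## Working session

There is one attempt and no reset: what is moved stays moved. The work goes in short steps, Python scripts to look and compute and a tool call to move; the robot and the scene stay as the last step left them, time stands still between calls to the robot, and variables do not carry over. Pictures are saved under pics/ and viewed, at most 10 in all, crops included, and the job is handed in when it is done.

Besides the shell and the picture viewer there is one more tool, called as name([rows], argument=value, ...), one row to a line, values as JSON. move_arm: Moves the arm, as the interface text tells. Its arguments: {"type":"object","properties":{"rows":{"type":"array","items":{"type":"array","items":{"type":"number"}}}},"required":["rows"]}

```bash
mkdir -p pics; cat > h.py <<'E'
import numpy as np, cv2
from scipy.spatial.transform import Rotation as R
from workcell import get_obs, optics, close_job, spotter, ctrl
def ray(c,px):
    k=optics.calibration(c) if isinstance(c,str) else c
    u=cv2.undistortPoints(np.array([[px]],float),np.array(k["camera_matrix"]),np.array(k["distortion"]))[0,0]
    o=np.array(k["orientation"]); M=R.from_rotvec(o).as_matrix() if o.size==3 else o
    return np.array(k["xyz"]),M@np.array([u[0],u[1],1.])
def atz(c,px,z):
    p,d=ray(c,px); return p+d*(z-p[2])/d[2]
def proj(c,P):
    k=optics.calibration(c); M=R.from_rotvec(np.array(k["orientation"])).as_matrix()
    r=M.T; t=-r@np.array(k["xyz"])
    return cv2.projectPoints(np.array(P,float).reshape(-1,1,3),cv2.Rodrigues(r)[0],t,np.array(k["camera_matrix"]),np.array(k["distortion"]))[0][:,0]
E
python3 - <<'E'
from h import *
np.set_printoptions(precision=1,suppress=True)
o=get_obs();print(o['t'],o['ee_pos'],o['orientation'],ctrl.grip_point_offset)
ims=[]
for c in ["top","side"]:
    im=optics.get_image(c);cv2.imwrite(f"pics/{c}.png",im)
    print(c,optics.calibration(c)['xyz'],optics.calibration(c)['orientation'])
    for l,z in [("jar_1_mid",45),("jar_1_cap",80),("pot_mid",27),("dropper_mid",41),("marker_mid",7),("rack",13),("tray",10)]:
        for d in spotter.find_in(c,l):
            print(l,round(d['conf'],2),np.array(d['point']),atz(c,d['point'],z))
E
```

```text
0.0 [ 167.7 -601.5  221.9] [-3.1 -0.4  0. ] 18.700000000000003
top [467.  295.8 908. ] [-2.2  2.2 -0.1]
jar_1_mid 0.62 [292.3 250.6] [496.6 360.7  45. ]
jar_1_mid 0.39 [293.6 215.3] [558.8 359.   45. ]
jar_1_cap 0.91 [290.8 252.2] [492.7 360.6  80. ]
jar_1_cap 0.7 [254.4 254.1] [489.2 421.9  80. ]
pot_mid 0.92 [399.4 248.7] [501.7 170.6  27. ]
dropper_mid 0.54 [298.2 177.8] [626.3 351.8  41. ]
marker_mid 0.94 [382.2 316.9] [378.4 199.3   7. ]
rack 0.6 [277.6 235.7] [524.7 390.2  13. ]
tray 0.84 [385.8 224.9] [545.7 192.9  10. ]
side [ 257.6 1086.1  654.7] [-0.4  2.6 -1.4]
jar_1_mid 0.78 [335.7 270.2] [495.8 326.9  45. ]
jar_1_cap 0.71 [330.6 262.3] [495.9 353.6  80. ]
pot_mid 0.55 [356.6 224.4] [508.1 158.5  27. ]
dropper_mid 0.56 [251.5 267.6] [632.2 358.4  41. ]
dropper_mid 0.48 [288.6 254.6] [586.9 305.1  41. ]
marker_mid 0.66 [414.6 261.6] [385.3 213.    7. ]
marker_mid 0.53 [294.  263.7] [586.2 284.3   7. ]
marker_mid 0.45 [253.  269.6] [648.1 322.6   7. ]
rack 0.66 [315.6 304.1] [511.9 382.   13. ]
rack 0.56 [299.6 325.1] [519.1 436.5  13. ]
rack 0.23 [335.8 268.3] [509.8 281.9  13. ]
tray 0.95 [329.5 234. ] [554.2 180.6  10. ]
tray 0.6 [329.2 269. ] [521.2 283.5  10. ]
```

View pics/top.png

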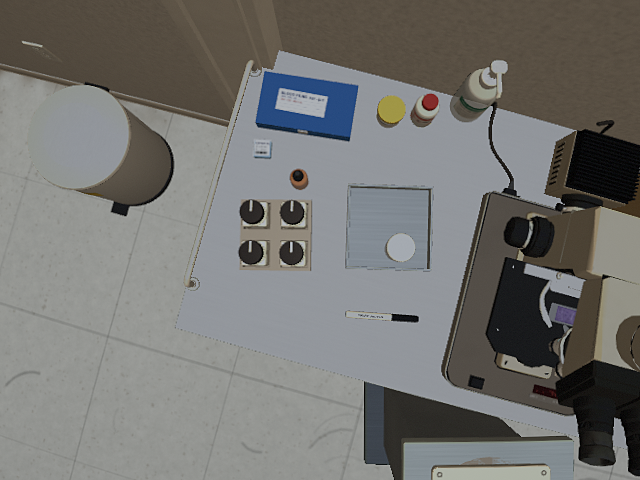

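View pics/side.png

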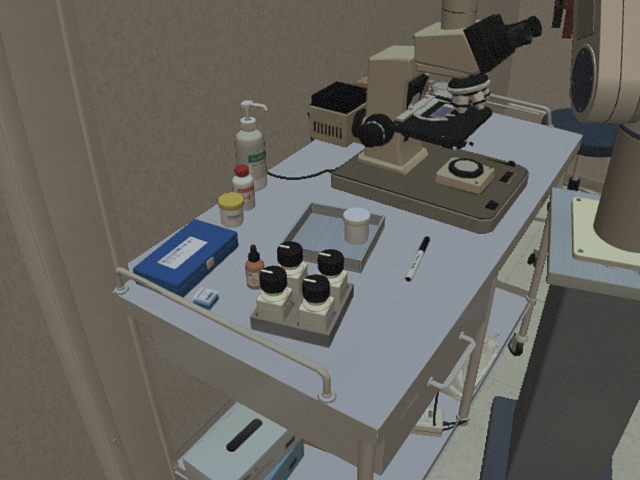

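Top view: caps at (252,212), (292,212), (252,253) and (292,253); rack centre about (275,235); tray centre about (389,227); pot (400,247); dropper (299,178); the microscope stands between the arm and the work. In the side view the microscope's eyepieces are at about (535,27).

```bash
python3 - <<'E'
from h import *
np.set_printoptions(precision=1,suppress=True)
im=cv2.imread("pics/top.png")
# dark caps
g=im.max(2); m=(g<70).astype(np.uint8); m[:190]=0;m[280:]=0;m[:,:235]=0;m[:,315:]=0
m=cv2.morphologyEx(m,cv2.MORPH_CLOSE,np.ones((5,5)))
n,_,s,c=cv2.connectedComponentsWithStats(m)
for i in range(1,n):
    if s[i,4]>100: print("cap",c[i],s[i],atz("top",c[i],88))
for nm,z,cs in [("rack",26,[(241,200),(311,201),(311,270),(239,270)]),("tray",28,[(347,184),(433,186),(431,271),(346,268)])]:
    P=np.array([atz("top",p,z) for p in cs]);print(nm,P,P.mean(0),np.linalg.norm(np.diff(P,axis=0),axis=1))
print("pot",atz("top",(400.5,247.5),55),"drop",atz("top",(298,175),82))
for nm,a,b in [("eyepiece near",(597,465),(535,25)),("headtop/camera?",(632,290),(460,15)),("plate corner left",(487,193),(333,178)),("knob",(512,233),(362,130)),("bottle top",(499,66),(258,104))]:
    p,d=ray("top",a);q,e=ray("side",b);A=np.stack([d,-e],1);s=np.linalg.lstsq(A,q-p,rcond=None)[0]
    print(nm,p+d*s[0],q+e*s[1])
print("plate",[atz("top",p,30) for p in [(487,193),(445,378),(570,412)]])
big=cv2.resize(im[130:290,225:450],None,fx=3.5,fy=3.5,interpolation=cv2.INTER_CUBIC);cv2.imwrite("pics/crop.png",big)
k=optics.calibration("wrist");print("wrist",k['xyz'],k['orientation'])
E
```

```text
cap [251.4 211.7] [240 200  24  24 463] [560.  426.8  88. ]
cap [291.9 212.1] [280 201  24  24 450] [559.6 358.9  88. ]
cap [250.4 252.2] [239 240  24  27 470] [492.1 427.4  88. ]
cap [291.1 252.6] [280 241  24  24 444] [491.8 359.4  88. ]
rack [[588.3 456.   26. ]
 [586.8 329.3  26. ]
 [462.8 328.4  26. ]
 [461.9 457.5  26. ]] [525.  392.8  26. ] [126.7 124.  129.2]
tray [[617.7 264.6  28. ]
 [615.  109.5  28. ]
 [462.1 114.4  28. ]
 [466.8 266.   28. ]] [540.4 188.6  28. ] [155.1 152.9 151.6]
pot [502.6 172.7  55. ] drop [623.5 349.6  82. ]
eyepiece near [255.5   6.4 382.1] [246.    5.4 386.4]
headtop/camera? [443.1 -43.1 367.4] [380.2 -51.9 375.7]
plate corner left [602.1  13.3  33.7] [601.1  13.   33.6]
knob [521.6  14.5 154.9] [539.7  19.5 154.3]
bottle top [770.2  42.1 195.4] [751.2  35.7 189.5]
plate [array([602.7,  12.1,  30. ]), array([273.4,  90.3,  30. ]), array([ 210.8, -135.9,   30. ])]
wrist [ 230.9 -585.3  383.5] [ 2.3 -1.8 -0.2]
```

View pics/crop.png

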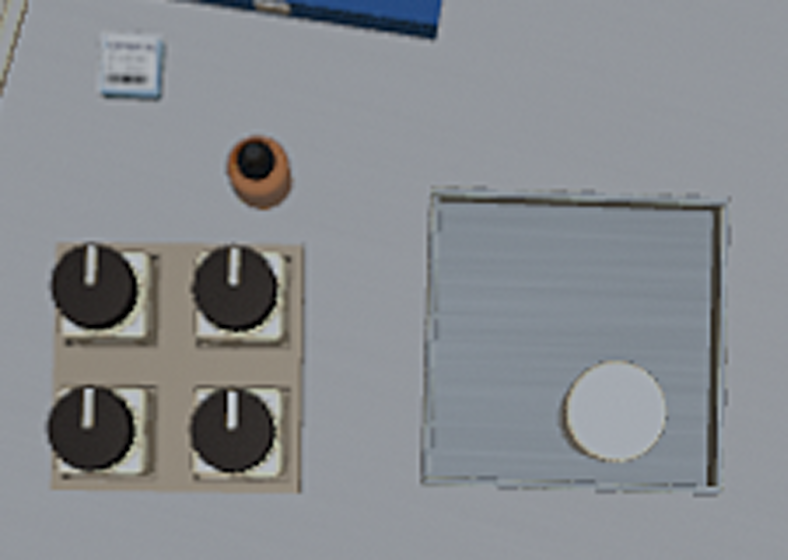

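The crop shows all four ribs pointing along +x. The pockets are in line with the world axes: the caps are 68 mm apart, which matches the size given. First I raise the arm clear of the microscope, turning as it goes.

move_arm([
  [0,0,-4,-10,100],
  [0,0,-4.5,-10,100],
  [0,0,-4.5,-10,100],
  [0,0,-4.5,-10,100],
  [0,0,-4.5,-10,100],
  [0,0,-4.5,-10,100],
  [0,0,-4.5,-10,100],
  [0,0,-4.5,-10,100],
  [0,0,-4.5,-10,100],
  [0,0,0,-10,100],
])

```text
t: 2.05
ee_pos: [167.9, -602.4, 627.3]
orientation: [1.664, 2.658, -0.008]
ft_force: [-0.6, -1.5, 0.9]
width: 87.4
grasp_force: 0.0
```

```bash
cat >> h.py <<'E'
np.set_printoptions(precision=2,suppress=True)
def st():
    o=get_obs();M=R.from_rotvec(o['orientation']).as_matrix()
    print("t",round(o['t'],2),"pos",np.array(o['ee_pos']),"yaw",round(np.degrees(np.arctan2(M[1,0],M[0,0])),1),"tilt",M[:,2],"q",np.array(o['qpos']),"w",round(o['width'],1),"g",round(o['grasp_force'],1),"F",np.array(o['ft_force']),"M",np.array(o['moment']))
    return np.array(o['ee_pos']),M
def to(*pts):
    p,M=st()
    for q in pts:
        q=np.array(q,float);print(q,"tool cm",M.T@(q-p)/10);p=q
E
python3 - <<'E'
from h import *
to((450,-250,640),(520,0,640),(525,393,640),(525,393,300))
im=optics.get_image("top");cv2.imwrite("pics/top2.png",im)
E
```

```text
t 2.05 pos [ 167.9  -602.36  627.26] yaw 115.9 tilt [ 0.   -0.01 -1.  ] q [-1.32  0.25  1.    0.    1.88 -1.77] w 87.4 g 0.0 F [-0.64 -1.45  0.86] M [-0.05 -0.08  0.  ]
[ 450. -250.  640.] tool cm [19.36 40.77 -1.47]
[520.   0. 640.] tool cm [19.43 17.22 -0.17]
[525. 393. 640.] tool cm [35.13 17.62 -0.28]
[525. 393. 300.] tool cm [ 0.25  0.05 34.  ]
```

View pics/top2.png

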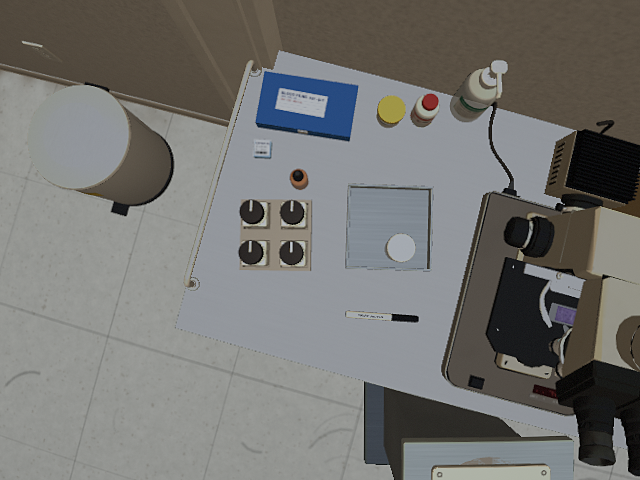

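The arm is clear and the scene unchanged (caps still near (252–292, 212–253)). Now I swing over the microscope.

move_arm([
  [2.4,5.1,-0.2,0,100],
  [2.4,5.1,-0.2,0,100],
  [2.4,5.1,-0.2,0,100],
  [2.4,5.1,-0.2,0,100],
  [2.4,5.1,-0.2,0,100],
  [2.4,5.1,-0.2,0,100],
  [2.4,5.1,-0.2,0,100],
  [2.4,5.1,-0.2,0,100],
  [3.9,3.4,0,0,100],
  [3.9,3.4,0,0,100],
])

```text
t: 3.35
ee_pos: [481.0, -151.3, 637.9]
orientation: [-1.678, -2.655, 0.0]
ft_force: [-0.0, -0.4, -0.2]
width: 87.6
grasp_force: 0.0
```

move_arm([
  [3.9,3.4,0,0,100],
  [3.9,3.4,0,0,100],
  [3.9,3.4,0,0,100],
  [5.0,2.5,0,0,100],
  [5.0,2.5,0,0,100],
  [5.0,2.5,0,0,100],
  [5.0,2.5,0,0,100],
  [5.0,2.5,0,-5,100],
  [5.0,2.5,0,-5,100],
  [5.0,2.5,0,-5,100],
])

```text
t: 4.6
ee_pos: [514.0, 388.8, 637.7]
orientation: [-1.313, -2.853, 0.002]
ft_force: [1.0, -0.1, -0.7]
width: 87.7
grasp_force: 0.0
```

```bash
python3 - <<'E'
from h import *
to((526,393,350))
E
```

```text
t 4.6 pos [514.04 388.78 637.66] yaw 130.6 tilt [-0. -0. -1.] q [ 0.63  0.29  0.92 -0.    1.93 -0.08] w 87.7 g 0.0 F [ 0.97 -0.14 -0.65] M [-0.03 -0.11  0.04]
[526. 393. 350.] tool cm [-0.46  1.22 28.76]
```

move_arm([
  [-0.5,1.2,5,0,100],
  [0,0,5.5,0,100],
  [0,0,5.5,0,100],
  [0,0,5.5,0,100],
  [0,0,5.5,0,100],
  [0,0,4,0,90],
  [0,0,0,0,90],
])

```text
t: 5.48
ee_pos: [524.9, 389.7, 324.7]
orientation: [-1.315, -2.849, 0.011]
ft_force: [0.2, 0.2, 0.8]
width: 79.0
grasp_force: 0.0
```

```bash
python3 - <<'E'
from h import *
st()
im=optics.get_image("wrist");cv2.imwrite("pics/w1.png",im);k=optics.calibration("wrist")
for d in spotter.regions_of("wrist","jar_1_cap"):
    c,r=cv2.minEnclosingCircle(cv2.findNonZero(d['region'].astype(np.uint8)))
    print(round(d['conf'],2),d['point'],c,r,d['region'].sum(),atz(k,c,96))
print(k['xyz'],proj("wrist",[(x,y,96) for x in(492,560) for y in (359,427)]))
E
```

```text
t 5.47 pos [524.87 389.67 324.71] yaw 130.5 tilt [-0.01 -0.   -1.  ] q [ 0.62  0.38  1.46 -0.    1.31 -0.09] w 79.0 g 0.0 F [0.19 0.22 0.79] M [-0.03 -0.22  0.02]
0.79 [276.3, 213.1] (278.7452697753906, 212.09120178222656) 21.360979080200195 1383 [493.97 361.63  96.  ]
0.35 [136.3, 237.2] (135.5, 238.0) 50.00259780883789 1074 [399.47 246.37  96.  ]
[481.84 440.56 488.59] [[273.81 212.33]
 [317.88 159.48]
 [325.49 254.77]
 [369.99 204.68]]
```

View pics/w1.png

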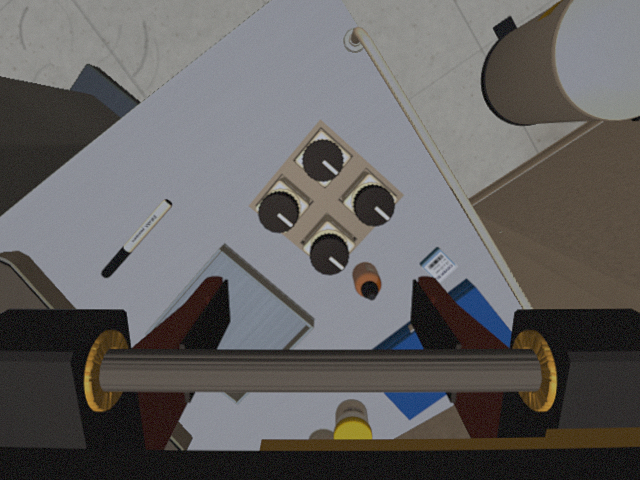

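The wrist view shows caps at (279,212), (322,160), (374,205) and (330,254), about 2 mm along the closing axis from the top-camera estimate. I use the mean of the two.

```bash
python3 - <<'E'
from h import *
to((493,360.5,324.7),(493,360.5,67))
E
```

```text
t 5.58 pos [527.09 391.3  329.77] yaw 130.5 tilt [ 0.  0. -1.] q [ 0.62  0.38  1.45  0.    1.32 -0.09] w 78.6 g 0.0 F [0.35 0.33 0.6 ] M [-0.02 -0.11 -0.01]
[493.  360.5 324.7] tool cm [-0.13 -4.59  0.5 ]
[493.  360.5  67. ] tool cm [ 0.   -0.02 25.77]
```

move_arm([
  [0,-2.3,3,0,75],
  [0,-2.4,4,0,75],
  [0,0,5,0,75],
  [0,0,5,0,75],
  [0,0,4,0,75],
  [0,0,3,0,75],
  [0,0,2.2,0,75],
  [0,0,0,0,75],
  [0,0,0,0,75],
])

```text
t: 6.7
ee_pos: [492.5, 361.5, 68.8]
orientation: [1.313, 2.852, 0.005]
ft_force: [0.3, 0.2, 0.2]
width: 65.8
grasp_force: 0.0
```

```bash
python3 - <<'E'
from h import *
to((492,359.7,67))
E
```

```text
t 6.7 pos [492.53 361.52  68.76] yaw 130.6 tilt [ 0.  0. -1.] q [ 0.61  0.61  1.75  0.    0.78 -0.09] w 65.8 g 0.0 F [0.27 0.21 0.16] M [-0.   -0.13  0.02]
[492.  359.7  67. ] tool cm [-0.1  -0.16  0.18]
```

move_arm([
  [-0.1,-0.1,0.1,0,50],
  [0,0,0,0,20],
  [0,0,0,0,20],
  [0,0,0,0,20],
  [0,0,0,-7,20],
  [0,0,0,-7,20],
  [0,0,0,-7,20],
  [0,0,0,-7,20],
  [0,0,0,0,20],
])

```text
t: 7.82
ee_pos: [490.5, 359.7, 65.8]
orientation: [-0.586, -3.086, -0.001]
ft_force: [-3.5, 4.6, 1.9]
width: 39.5
grasp_force: 30.0
```

```bash
python3 - <<'E'
from h import *
st()
E
```

```text
t 7.83 pos [490.45 359.69  65.78] yaw 158.5 tilt [-0.  0. -1.] q [ 0.61  0.61  1.75  0.    0.78 -0.58] w 39.5 g 30.0 F [-3.47  4.56  1.87] M [ 0.78  0.27 -0.08]
```

move_arm([
  [0,0,0,0,75],
  [0,0,0,0,75],
  [0,0,-2.5,7,75],
  [0,0,-2.5,7,75],
  [0,0,0,7,75],
  [0,0,0,7,75],
  [-2.2,2.6,0,0,75],
  [-2.2,2.6,0,0,75],
  [0,0,0,0,75],
  [0,0,0,0,75],
])

```text
t: 9.07
ee_pos: [558.1, 358.9, 115.2]
orientation: [-1.314, -2.853, 0.002]
ft_force: [-0.7, -0.8, 0.2]
width: 66.2
grasp_force: 0.0
```

```bash
python3 - <<'E'
from h import *
to((559.7,359.5,67))
E
```

```text
t 9.07 pos [558.13 358.85 115.17] yaw 130.5 tilt [-0. -0. -1.] q [ 0.55  0.6   1.6  -0.    0.94 -0.15] w 66.2 g 0.0 F [-0.68 -0.79  0.2 ] M [ 0.04 -0.14  0.  ]
[559.7 359.5  67. ] tool cm [-0.05  0.17  4.82]
```

move_arm([
  [0,0.1,2.8,0,70],
  [0,0,2.0,0,60],
  [0,0,0,0,20],
  [0,0,0,0,20],
  [0,0,0,0,20],
  [0,0,0,-7,20],
  [0,0,0,-7,20],
  [0,0,0,-7,20],
  [0,0,0,-7,20],
  [0,0,0,0,20],
])

```text
t: 10.32
ee_pos: [559.5, 359.9, 68.1]
orientation: [-0.586, -3.086, 0.0]
ft_force: [-1.6, -1.0, -1.8]
width: 39.5
grasp_force: 30.0
```

```bash
python3 - <<'E'
from h import *
st()
E
```

```text
t 10.32 pos [559.55 359.87  68.1 ] yaw 158.5 tilt [-0. -0. -1.] q [ 0.55  0.67  1.62 -0.    0.86 -0.64] w 39.5 g 30.0 F [-1.63 -0.97 -1.78] M [-0.31  0.16 -0.02]
```

move_arm([
  [0,0,0,0,75],
  [0,0,0,0,75],
  [0,0,-2.4,7,75],
  [0,0,-2.4,7,75],
  [0,0,0,7,75],
  [0,0,0,7,75],
  [2.6,2.2,0,0,75],
  [2.6,2.2,0,0,75],
  [0,0,0,0,75],
  [0,0,0,0,75],
])

```text
t: 11.58
ee_pos: [559.2, 427.7, 115.5]
orientation: [-1.314, -2.854, 0.001]
ft_force: [-0.1, -0.5, 0.8]
width: 65.6
grasp_force: 0.0
```

```bash
python3 - <<'E'
from h import *
to((559.7,427.5,67))
im=optics.get_image("top");cv2.imwrite("pics/t3.png",cv2.resize(im[130:290,225:450],None,fx=3.5,fy=3.5,interpolation=cv2.INTER_CUBIC))
E
```

```text
t 11.57 pos [559.15 427.72 115.5 ] yaw 130.6 tilt [-0. -0. -1.] q [ 0.64  0.66  1.5  -0.    0.98 -0.07] w 65.6 g 0.0 F [-0.09 -0.5   0.76] M [ 0.01 -0.12 -0.06]
[559.7 427.5  67. ] tool cm [-0.05  0.03  4.85]
```

View pics/t3.png

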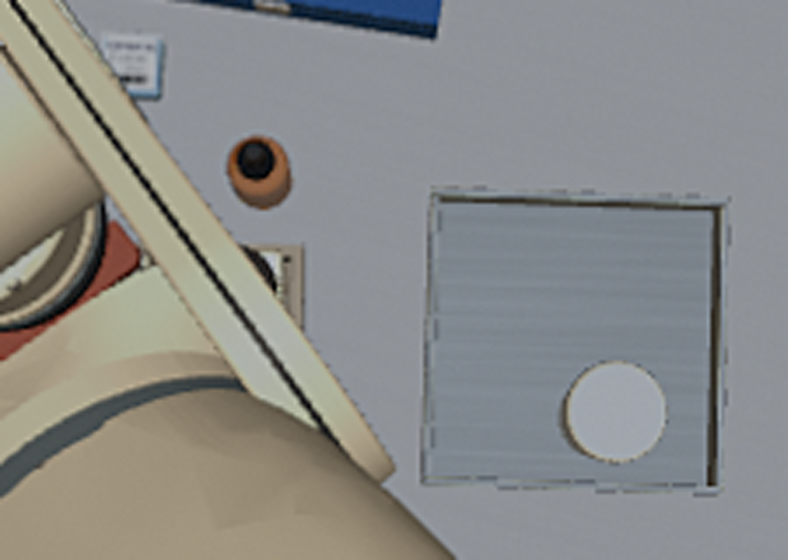

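The arm hides the rack in this view; the dropper (260,170 in the crop) and the pot (615,412) have not moved. Next is the third cap.

move_arm([
  [0,0,2.8,0,70],
  [0,0,2.0,0,60],
  [0,0,0,0,20],
  [0,0,0,0,20],
  [0,0,0,0,20],
  [0,0,0,-7,20],
  [0,0,0,-7,20],
  [0,0,0,-7,20],
  [0,0,0,-7,20],
  [0,0,0,0,20],
])

```text
t: 12.88
ee_pos: [559.4, 427.9, 68.2]
orientation: [0.586, 3.086, -0.0]
ft_force: [-0.8, -1.5, -0.5]
width: 39.4
grasp_force: 30.0
```

```bash
python3 - <<'E'
from h import *
st()
E
```

```text
t 12.88 pos [559.36 427.92  68.23] yaw 158.5 tilt [ 0. -0. -1.] q [ 0.64  0.72  1.52 -0.    0.91 -0.56] w 39.4 g 30.0 F [-0.77 -1.54 -0.46] M [-0.41  0.02 -0.06]
```

move_arm([
  [0,0,0,0,75],
  [0,0,0,0,75],
  [0,0,-2.4,7,75],
  [0,0,-2.4,7,75],
  [0,0,0,7,75],
  [0,0,0,7,75],
  [2.2,-2.6,0,0,75],
  [2.2,-2.6,0,0,75],
  [0,0,0,0,75],
  [0,0,0,0,75],
])

```text
t: 14.12
ee_pos: [492.1, 428.4, 116.2]
orientation: [1.313, 2.853, 0.002]
ft_force: [0.1, -0.2, -0.5]
width: 66.1
grasp_force: 0.0
```

```bash
python3 - <<'E'
from h import *
to((491.7,427.5,67))
E
```

```text
t 14.12 pos [492.08 428.38 116.15] yaw 130.6 tilt [ 0.  0. -1.] q [ 0.7   0.59  1.63 -0.    0.92 -0.01] w 66.1 g 0.0 F [ 0.05 -0.16 -0.55] M [-0.01 -0.1   0.02]
[491.7 427.5  67. ] tool cm [-0.04 -0.09  4.91]
```

move_arm([
  [0,0,2.8,0,70],
  [0,0,2.0,0,60],
  [0,0,0,0,20],
  [0,0,0,0,20],
  [0,0,0,0,20],
  [0,0,0,-7,20],
  [0,0,0,-7,20],
  [0,0,0,-7,20],
])

```text
t: 15.12
ee_pos: [490.6, 428.4, 68.4]
orientation: [-0.768, -3.045, -0.002]
ft_force: [-5.1, 2.5, 1.3]
width: 39.6
grasp_force: 30.0
```

```bash
python3 - <<'E'
from h import *
st()
E
```

```text
t 15.12 pos [490.58 428.45  68.43] yaw 151.7 tilt [-0.  0. -1.] q [ 0.7   0.65  1.65  0.    0.84 -0.38] w 39.6 g 30.0 F [-5.15  2.47  1.32] M [ 0.48  0.91 -0.69]
```

move_arm([
  [0,0,0,0,75],
  [0,0,0,0,75],
  [0,0,-3,0,75],
  [0,0,-5,7,75],
  [0,0,-5,7,75],
  [0,0,-5,7,75],
  [-2.4,0.2,-4,0,75],
  [-2.4,0.2,0,0,75],
  [0,0,0,0,75],
  [0,0,0,0,75],
])

```text
t: 16.38
ee_pos: [524.7, 393.5, 285.9]
orientation: [-1.314, -2.852, 0.004]
ft_force: [0.3, -0.7, 0.0]
width: 66.1
grasp_force: 0.0
```

```bash
python3 - <<'E'
from h import *
st()
k=optics.calibration("wrist");im=optics.get_image("wrist")
cv2.imwrite("pics/w2.png",cv2.resize(im[90:330,220:540],None,fx=2.5,fy=2.5,interpolation=cv2.INTER_CUBIC))
for nm,x,y in [("A",560,427.5),("B",560,359.5),("C",492,427.5),("D",492,359.5)]: print(nm,(proj("wrist",[(x,y,96),(x+20,y,96)])-[220,90])*2.5)
E
```

```text
t 16.38 pos [524.71 393.45 285.88] yaw 130.5 tilt [-0. -0. -1.] q [ 0.63  0.41  1.5   0.    1.24 -0.08] w 66.1 g 0.0 F [ 0.31 -0.7   0.02] M [-0.01 -0.15  0.02]
A [[393.37 314.69]
 [434.41 350.35]]
B [[268.74 452.96]
 [309.48 486.2 ]]
C [[248.02 188.65]
 [291.7  226.48]]
D [[124.81 335.48]
 [168.   370.75]]
```

View pics/w2.png

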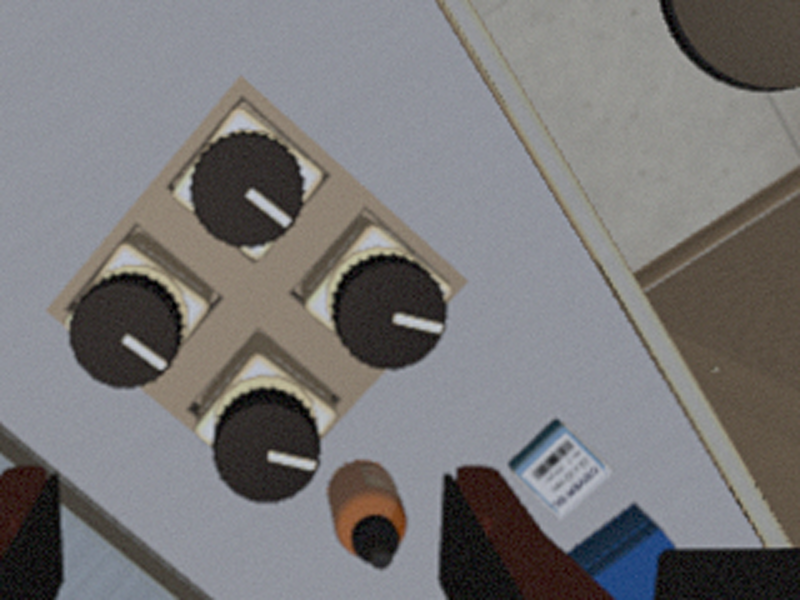

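The ribs on A (390,310) and B (268,450), the two caps farther from the robot, have turned by about 28°. C (248,188) and D (125,335) still point along +x, so they are tight. I take B first.

move_arm([
  [-2.4,0.2,4,0,75],
  [-2.4,0.2,5,0,75],
  [0,0,5,0,75],
  [0,0,4,0,75],
  [0,0,2.5,0,75],
  [0,0,1.3,0,70],
  [0,0,0,0,70],
  [0,0,0,0,70],
])

```text
t: 17.42
ee_pos: [560.3, 360.7, 70.8]
orientation: [1.313, 2.853, 0.002]
ft_force: [-1.0, -0.4, 0.2]
width: 61.6
grasp_force: 0.0
```

```bash
python3 - <<'E'
from h import *
to((559.7,359.5,68),(559.7,359.5,138),(578,152,138))
E
```

```text
t 17.43 pos [560.31 360.67  70.76] yaw 130.6 tilt [ 0.  0. -1.] q [ 0.55  0.67  1.61  0.    0.86 -0.15] w 61.6 g 0.0 F [-0.98 -0.4   0.23] M [-0.03 -0.13  0.01]
[559.7 359.5  68. ] tool cm [-0.05 -0.12  0.28]
[559.7 359.5 138. ] tool cm [-0.    0.01 -7.  ]
[578. 152. 138.] tool cm [-16.95 -12.11  -0.02]
```

move_arm([
  [0,-0.1,0.3,0,60],
  [0,0,0,0,20],
  [0,0,0,0,20],
  [0,0,0,0,20],
  [0,0,0,0,20],
  [0,0,-1,0,20],
  [0,0,-2,0,20],
  [0,0,-2,0,20],
  [0,0,-2,0,20],
  [0,0,0,0,20],
])

```text
t: 18.68
ee_pos: [560.2, 360.2, 139.5]
orientation: [1.312, 2.852, 0.006]
ft_force: [-0.0, 0.6, -1.2]
width: 39.4
grasp_force: 30.0
```

```bash
python3 - <<'E'
from h import *
to((578,152,138))
E
```

```text
t 18.68 pos [560.2  360.18 139.47] yaw 130.6 tilt [ 0.  0. -1.] q [ 0.55  0.58  1.59  0.    0.97 -0.15] w 39.4 g 30.0 F [-0.01  0.63 -1.16] M [-0.03 -0.16 -0.02]
[578. 152. 138.] tool cm [-16.97 -12.19   0.11]
```

move_arm([
  [-1.2,-0.9,0,0,20],
  [-2.4,-1.7,0,0,20],
  [-3.2,-2.3,0,0,20],
  [-3.2,-2.3,0,0,20],
  [-3.2,-2.3,0,0,20],
  [-2.4,-1.7,0,0,20],
  [-1.3,-0.9,0,0,20],
  [0,0,0,0,20],
  [0,0,0,0,20],
])

```text
t: 19.8
ee_pos: [576.9, 153.0, 136.5]
orientation: [-1.313, -2.854, -0.0]
ft_force: [-0.0, -0.4, -1.4]
width: 39.1
grasp_force: 30.0
```

```bash
python3 - <<'E'
from h import *
to((578,152,66))
im=optics.get_image("side");cv2.imwrite("pics/s3.png",im[100:400,150:550])
im=optics.get_image("wrist");cv2.imwrite("pics/w3.png",im)
E
```

```text
t 19.8 pos [576.88 152.96 136.47] yaw 130.6 tilt [-0.  0. -1.] q [ 0.24  0.49  1.75  0.    0.9  -0.47] w 39.1 g 30.0 F [-0.02 -0.39 -1.44] M [-0.   -0.12 -0.01]
[578. 152.  66.] tool cm [-0.15  0.02  7.05]
```

View pics/s3.png

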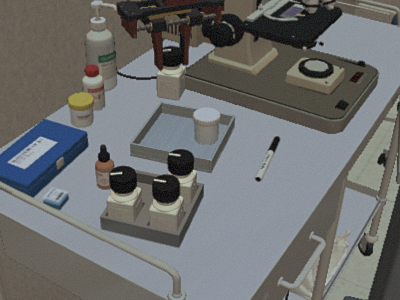

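The jar hangs upright in the gripper above the tray (170,75 in the crop). I lower it until it touches.

move_arm([
  [0,0,1.5,0,20],
  [0,0,2.2,0,20],
  [0,0,1.5,0,20],
  [0,0,0.9,0,20],
  [0,0,0.3,0,20],
  [0,0,0.2,0,20],
  [0,0,0,0,20],
])

```text
t: 20.78
ee_pos: [577.3, 152.4, 71.1]
orientation: [1.313, 2.853, 0.001]
ft_force: [0.2, -0.3, -2.2]
width: 39.1
grasp_force: 30.0
```

move_arm([
  [0,0,0.1,0,20],
  [0,0,0.1,0,20],
  [0,0,0,0,20],
])

```text
t: 21.15
ee_pos: [577.0, 152.4, 68.7]
orientation: [1.313, 2.854, 0.0]
ft_force: [0.1, -1.1, -2.2]
width: 39.4
grasp_force: 30.0
```

move_arm([
  [0,0,0.1,0,20],
  [0,0,0.1,0,20],
  [0,0,0,0,20],
])

```text
t: 21.52
ee_pos: [576.9, 152.3, 66.6]
orientation: [-1.313, -2.854, 0.0]
ft_force: [0.4, -0.5, -1.8]
width: 39.7
grasp_force: 30.0
```

move_arm([
  [0,0,0.1,0,20],
  [0,0,0,0,20],
])

```text
t: 21.78
ee_pos: [576.9, 152.3, 65.6]
orientation: [-1.313, -2.854, 0.0]
ft_force: [-0.4, 0.4, -1.4]
width: 39.0
grasp_force: 30.0
```

move_arm([
  [0,0,0.1,0,20],
  [0,0,0,0,20],
])

```text
t: 22.02
ee_pos: [577.2, 152.4, 65.0]
orientation: [1.313, 2.854, 0.0]
ft_force: [0.1, 0.0, 2.7]
width: 39.5
grasp_force: 30.0
```

Touched down, with the force turning to +2.7 N. I release and rise.

move_arm([
  [0,0,0,0,50],
  [0,0,0,0,75],
  [0,0,0,0,75],
  [0,0,-2,0,75],
  [0,0,-3,0,75],
  [0,0,-4,0,75],
  [0,0,0,0,75],
])

```text
t: 22.9
ee_pos: [579.5, 153.0, 159.2]
orientation: [1.311, 2.849, 0.007]
ft_force: [0.3, 0.5, 0.7]
width: 65.6
grasp_force: 0.0
```

```bash
python3 - <<'E'
from h import *
to((559.7,427.5,155),(559.7,427.5,67))
E
```

```text
t 22.9 pos [579.52 152.98 159.18] yaw 130.6 tilt [ 0.01  0.   -1.  ] q [ 0.24  0.46  1.74  0.    0.93 -0.47] w 65.6 g 0.0 F [0.3  0.48 0.71] M [-0.03 -0.13 -0.04]
[559.7 427.5 155. ] tool cm [22.14 16.35  0.45]
[559.7 427.5  67. ] tool cm [ 0.03 -0.06  8.8 ]
```

move_arm([
  [2.5,1.8,0,0,75],
  [4.3,3.2,0,0,75],
  [4.3,3.2,0,0,75],
  [4.3,3.2,0,0,75],
  [4.3,3.2,0,0,75],
  [2.3,2.0,0,0,75],
  [0,0,2.5,0,75],
  [0,0,2.5,0,75],
  [0,0,0,0,75],
  [0,0,0,0,75],
])

```text
t: 24.15
ee_pos: [560.3, 427.5, 105.3]
orientation: [1.314, 2.854, 0.001]
ft_force: [0.1, 0.6, 0.6]
width: 65.9
grasp_force: 0.0
```

```bash
python3 - <<'E'
from h import *
to((559.7,427.5,67))
E
```

```text
t 24.15 pos [560.29 427.5  105.33] yaw 130.6 tilt [ 0.  0. -1.] q [ 0.63  0.67  1.51 -0.    0.97 -0.07] w 65.9 g 0.0 F [0.09 0.6  0.56] M [-0.01 -0.09 -0.01]
[559.7 427.5  67. ] tool cm [ 0.04 -0.05  3.83]
```

move_arm([
  [0,0,2,0,70],
  [0,0,1.8,0,60],
  [0,0,0,0,20],
  [0,0,0,0,20],
  [0,0,0,0,20],
  [0,0,-1,0,20],
  [0,0,-2,0,20],
  [0,0,-2,0,20],
  [0,0,-2,0,20],
  [0,0,0,0,20],
])

```text
t: 25.4
ee_pos: [561.3, 428.4, 139.8]
orientation: [1.313, 2.852, 0.007]
ft_force: [1.3, 0.8, -1.8]
width: 39.7
grasp_force: 30.0
```

```bash
python3 - <<'E'
from h import *
to((577,224,137))
E
```

```text
t 25.4 pos [561.31 428.38 139.76] yaw 130.6 tilt [ 0.  0. -1.] q [ 0.64  0.63  1.49  0.    1.02 -0.07] w 39.7 g 30.0 F [ 1.3   0.82 -1.83] M [-0.01 -0.13 -0.02]
[577. 224. 137.] tool cm [-16.55 -12.1    0.22]
```

move_arm([
  [-1.2,-0.9,0,0,20],
  [-2.4,-1.7,0,0,20],
  [-3.1,-2.3,0,0,20],
  [-3.1,-2.3,0,0,20],
  [-3.1,-2.3,0,0,20],
  [-2.4,-1.7,0,0,20],
  [-1.2,-0.9,0,0,20],
  [0,0,0,0,20],
  [0,0,2,0,20],
  [0,0,2,0,20],
])

```text
t: 26.65
ee_pos: [574.9, 224.2, 95.0]
orientation: [-1.312, -2.854, 0.0]
ft_force: [0.2, 1.0, -1.8]
width: 39.6
grasp_force: 30.0
```

move_arm([
  [0,0,1.5,0,20],
  [0,0,0.8,0,20],
  [0,0,0.3,0,20],
  [0,0,0.2,0,20],
  [0,0,0,0,20],
])

```text
t: 27.28
ee_pos: [575.7, 223.5, 69.1]
orientation: [1.313, 2.853, 0.001]
ft_force: [-0.1, 0.5, -1.0]
width: 39.6
grasp_force: 30.0
```

move_arm([
  [0,0,0.1,0,20],
  [0,0,0.1,0,20],
  [0,0,0.1,0,20],
  [0,0,0,0,20],
])

```text
t: 27.78
ee_pos: [575.4, 223.4, 65.6]
orientation: [-1.313, -2.854, 0.0]
ft_force: [-0.4, -0.3, -1.4]
width: 39.7
grasp_force: 30.0
```

move_arm([
  [0,0,0.1,0,20],
  [0,0,0,0,20],
])

```text
t: 28.02
ee_pos: [575.4, 223.4, 64.6]
orientation: [-1.313, -2.854, 0.0]
ft_force: [-0.7, 0.1, -1.8]
width: 39.7
grasp_force: 30.0
```

move_arm([
  [0,0,0.1,0,20],
  [0,0,0,0,20],
])

```text
t: 28.28
ee_pos: [575.5, 223.4, 63.7]
orientation: [1.313, 2.854, 0.0]
ft_force: [-0.4, 0.1, -1.2]
width: 39.4
grasp_force: 30.0
```

move_arm([
  [0,0,0.1,0,20],
  [0,0,0,0,20],
])

```text
t: 28.52
ee_pos: [575.9, 223.6, 63.4]
orientation: [1.313, 2.853, 0.001]
ft_force: [-0.5, -0.7, 5.2]
width: 39.1
grasp_force: 30.0
```

Contact again, at +5.2 N. I release, rise and look.

move_arm([
  [0,0,0,0,50],
  [0,0,0,0,75],
  [0,0,0,0,75],
  [0,0,-2,0,75],
  [0,0,-4,0,75],
  [0,0,-5,0,75],
  [0,0,-5,0,75],
  [0,0,-5,0,75],
  [2.5,3.5,-5,0,75],
  [2.5,3.5,0,0,75],
])

```text
t: 29.78
ee_pos: [597.7, 306.1, 327.5]
orientation: [1.312, 2.847, 0.013]
ft_force: [-0.6, 0.2, -0.2]
width: 65.9
grasp_force: 0.0
```

```bash
python3 - <<'E'
from h import *
st()
a=optics.get_image("top")[120:340,220:460];b=optics.get_image("side")[150:370,190:430]
cv2.imwrite("pics/fin.png",cv2.resize(np.hstack([a,b]),None,fx=1.66,fy=1.66,interpolation=cv2.INTER_CUBIC))
E
```

```text
t 29.77 pos [597.73 306.14 327.54] yaw 130.5 tilt [ 0.01  0.   -1.  ] q [ 0.46  0.4   1.42 -0.    1.31 -0.25] w 65.9 g 0.0 F [-0.56  0.21 -0.22] M [-0.   -0.13 -0.  ]
```

View pics/fin.png

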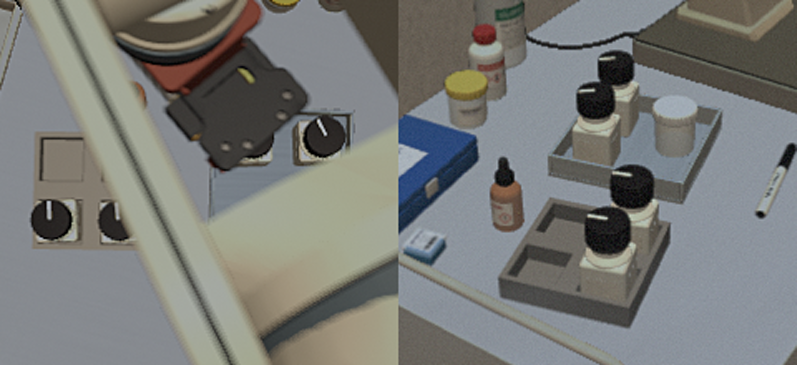

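The two loose jars stand upright in the tray at (595,125) and (615,95), with the ribs turned. The tight pair stands in the rack, and the pot, dropper and marker are where they were. The gripper touches nothing, so I hand in.

```bash
python3 -c "
from workcell import close_job
print(close_job())"
```

```text
the job is handed in; nothing more can be done
None
```

I found the two loose caps, on the jars in the two rack pockets farther from the robot, and turned each by about 28°. Both jars now stand upright in the tray, the two tight ones are still in their pockets, and the job is handed in after about 30 s.

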